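# Lay out the slide staining line

### The arm

A 6-joint arm with a two-finger parallel gripper is mounted at the origin on a cart in front of the work surface, level with it; the furniture and walls round the work are solid. World frame = base frame: x ahead of the robot, y to its left, z up, the work surface at z = 0. Lengths are in mm, angles in rad, forces in N, time in s.
With the tool pointing down it reaches from about 350 to 975 mm from the base axis. Payload 7.1 kg.
Tool frame: the origin (TCP) lies between the finger pads; the fingertips stand 14 mm ahead of it and the grasp point (between the pads) lies 5 mm behind it; z points along the fingers, y is the line along which they close (so a half turn about z gives the same grasp; the last joint's range is limited). The gripper opens to 88 mm and grips with 3 to 60 N. Pads are 20 mm wide; open, the fingers measure 115 mm over their backs; the gripper's body (75 mm by 178 mm) begins 61 mm behind the grasp point.
Start: joints at [-1.341, 0.423, 1.63, -0, 1.089, -0.019], TCP at [153.92, -605.734, 236.675] pointing down, gripper open.
Joint ranges: [-3, 3], [-0.9, 2.11], [0.09, 2.58], [-1.31, 4.45], [0.11, 2.69], [-2.54, 2.54]. Speed limits (rad/s): [2.39, 2.39, 3.01, 3.14, 3.14, 3.14].

### API

Orientations are given as a rotation vector (axis times angle).
In Python, from workcell import ctrl gives the robot as it stands. The module is installed in compiled form; this text tells all that it offers.
- The arm moves only by the tool servo_tool, never from a script. Its argument "plan" is a list of rows, each a list of 3 entries, a list of its own where there are three numbers: the closure, from 0 (fully open) to 1 (shut), then the shift along the world's x, y, z in mm, then the turn about the world's z in degrees. In form: [[hand, [x, y, z], yaw], ...]. A call has 1 to 10 rows; each row is the pose to reach, as a shift and turn from the pose commanded when the call began; what a row does not reach only later rows make up. A row lasts 1/12 s, in which the tool goes at most 41.7 mm and 7.16 degrees, less where a joint would pass 70% of its speed; a pose out of reach is approached as far as the arm can. A call with a gripper value outside its range is refused whole. The fingers move at their own pace and stop on an object; the grip force is fixed at half the most. Time passes only in rows, so rows that repeat a pose let the fingers close. It gives the time, the measured TCP pose, the force, the opening and the grip force at its end, in the units of the state.
- ctrl.get_obs(): the state, without advancing time (a new reading comes with each control period).
- ctrl.get_image(name): name is "scene" or "top" or "wrist"; returns the picture (420x560x3 uint8, blue, green, red); there is no depth.
- ctrl.camera_info(name): a dict with "fovy" (degrees; the focal length in pixels is half the picture's height over the tangent of half this angle, whatever the lens; pixels are square), "cx", "cy" (the principal point, pixels), "rvec" (rotation vector, rad) and "tvec" (3), from world to camera coordinates, as OpenCV has them; the wrist camera has in their place "T_tool_cam" (4x4, takes a point from camera to tool coordinates, whose origin is the TCP and whose axes are the flange's). Camera axes: x right, y down, z forward; pixel columns grow to the right and rows downward; lengths in mm; the calibration is good to about 2 mm. A picture is of the moment at which its call begins: read the wrist's pose just before it. camera_info takes no time and is no camera call.
- ctrl.close_job(): hands the job in; it is judged then, once.
The state is a dict: "t": time; "qpos": joint angles; "qvel": joint speeds; "joint_torque": joint torques, N m; "ee_pos": TCP position; "orientation": TCP orientation; "ft_force": force on the tool from outside, world axes, zero at the start; "moment": the same for the moment, N m; "width": finger opening in mm; "grasp_force": force on a finger pad.
Only numpy, scipy, OpenCV 4.12 (cv2) and the standard library are available. Lean on these libraries where they do the work, as an engineer would, in place of code of your own. Each camera call takes 0.05 s, during which the arm holds its last target. There are 200 camera calls.

### The job

Lay out the staining line along the row of three round grey spill dishes, starting from the end where the flat white box stands: the smallest bottle in the middle of the dish next to the white box, the biggest bottle (blue cap) in the middle of the dish at the far end, beside the label roll, and the brown bottle in the middle of the dish between them. Set the bench timer centrally and squarely on top of the white box, face up. Keep the bottles upright, do not disturb the label roll, and leave everything released and at rest.

Things in the scene. Friction and masses are not known exactly. Their poses are not given: they have to be found in the camera images.
- dish_left: flat round grey spill dish fixed to the worktop, 88 mm outer diameter, floor 3 mm thick and 76 mm wide inside a rounded lip 7 mm high; origin at the centre of its underside (z = 0); the left (+y) one of the row of three (centres 112 to 118 mm apart)
- dish_mid: flat round grey spill dish fixed to the worktop, 88 mm outer diameter, floor 3 mm thick and 76 mm wide inside a rounded lip 7 mm high; origin at the centre of its underside (z = 0); the middle one of the row of three; its y axis points along the row towards dish_left
- dish_right: flat round grey spill dish fixed to the worktop, 88 mm outer diameter, floor 3 mm thick and 76 mm wide inside a rounded lip 7 mm high; origin at the centre of its underside (z = 0); the right (-y) one of the row of three
- wipe_box: flat closed white plastic box, 71 (x) x 59 (y) x 22 mm high, fixed to the worktop and its lid fixed shut, at one end of the row of dishes, either the left or the right end; its centre is 218 to 230 mm from that of dish_mid; origin at the centre of its underside, so the flat top is 22 mm above it
- bottle_small: smallest reagent bottle, white with a red cap, 38 mm diameter and 78 mm high (straight body up to 65 mm, 20 mm wide cap above), 50 g; stands upright at the start behind the row, origin at the centre of its underside, z axis up the bottle
- bottle_amber: brown reagent bottle with a black cap, 48 mm diameter and 105 mm high (straight body up to 88 mm, 25 mm wide cap above), about 140 g; stands upright at the start behind the row, origin at the centre of its underside, z axis up the bottle
- bottle_buffer: biggest reagent bottle, white with a blue cap, 60 mm diameter and 135 mm high (straight body up to 113 mm, 32 mm wide cap above), about 180 g; stands upright at the start behind the row, origin at the centre of its underside, z axis up the bottle
- timer: white bench timer lying on its back, 66 (x) x 62 (y) x 18 mm high with a display and three push keys on its upper face (the keys take the top 2 mm, the sides are straight up to 16 mm), 60 g; origin at the centre of its underside, z axis up. (Fixed near by: a mixer 84 mm high at x above 0.58, y -0.11 to 0.02; a tube rack 118 mm high at x above 0.69, left)
- label_roll: loose roll of barcode labels lying at the other end of the row of dishes from the white box, about 57 x 62 x 57 mm high, a bystander that stays put; origin at the centre of its underside. (Fixed behind the worktop: a ledge up to 0.36 m high, front at about x = 0.80 left, 0.75 ahead, 0.68 right: swing the arm round drawn in)
Mind the look-alikes: they are no part of the job. What is shaped like the bottle_small but pink is not meant. Leave any turquoise look-alike of the timer alone.

How it is judged (in metres and radians):
At the end, for the whole second after the job is handed in: Upright (0.1 rad) on its dish floor, within 12 mm of centre: smallest bottle next to the white box, brown in the middle dish, biggest at the far end. Timer face up on the box, within 12 mm of centre, sides parallel within 0.2 rad. Label roll within 15 mm of its start; all at rest (((y of wipe_box in the frame of dish_mid above 0.1 m and horizontal distance between bottle_small and dish_left below 0.012 m and z of bottle_small in the frame of dish_left between 0.0005 and 0.0062 m and angle between each of bottle_small, bottle_buffer's own z axis and vertical below 0.1 rad and horizontal distance between bottle_buffer and dish_right below 0.012 m and z of bottle_buffer in the frame of dish_right between 0.0005 and 0.0062 m) or (y of wipe_box in the frame of dish_mid below -0.1 m and horizontal distance between bottle_small and dish_right below 0.012 m and z of bottle_small in the frame of dish_right between 0.0005 and 0.0062 m and angle between each of bottle_small, bottle_buffer's own z axis and vertical below 0.1 rad and horizontal distance between bottle_buffer and dish_left below 0.012 m and z of bottle_buffer in the frame of dish_left between 0.0005 and 0.0062 m)) and horizontal distance between bottle_amber and dish_mid below 0.012 m and z of bottle_amber in the frame of dish_mid between 0.0005 and 0.0062 m and angle between each of bottle_amber, timer's own z axis and vertical below 0.1 rad and horizontal distance between timer and wipe_box below 0.012 m and z of timer in the frame of wipe_box between 0.019 and 0.026 m and (angle between the x axis of timer and the x axis of wipe_box, either way round below 0.2 rad or angle between the x axis of timer and the y axis of wipe_box, either way round below 0.2 rad) and distance of label_roll from where it was at the start of the episode below 0.015 m and linear speed of each of bottle_small, bottle_amber, bottle_buffer, timer, label_roll below 0.02 m/s and angular speed of each of bottle_small, bottle_amber, bottle_buffer, timer, label_roll below 0.2 rad/s); the robot touches nothing.
It fails at once if a bottle was tipped over (angle between any of bottle_small, bottle_amber, bottle_buffer's own z axis and vertical above 0.6 rad).
It fails at once if the label roll was disturbed (distance of label_roll from where it was at the start of the episode above 0.02 m).
It also fails if it takes over 128 s, if anything falls off the work surface, if the arm or the gripper's body presses on something with over 40 N, if the wrist force passes 120 N, or if a joint passes its speed limit or range.

## Working session

There is one attempt and no reset: what is moved stays moved. The work goes in short steps, Python scripts to look and compute and a tool call to move; the robot and the scene stay as the last step left them, time stands still between calls to the robot, and variables do not carry over. Pictures are saved under pics/ and viewed, at most 14 in all, crops included, and the job is handed in when it is done.

Besides the shell and the picture viewer there is one more tool, called after "Request:" as name(argument=value, ...) on one line, values as JSON. servo_tool: Moves the arm, as the interface text tells. Its arguments: {"type":"object","properties":{"plan":{"type":"array"}},"required":["plan"]}

```bash
mkdir -p pics; python3 - <<'E'
from workcell import ctrl
import cv2
for n in("scene","top"):
    cv2.imwrite(f"pics/{n}0.png",ctrl.get_image(n)); print(n,ctrl.camera_info(n))
print(ctrl.camera_info("wrist")); print(ctrl.get_obs())
E
```

```text
scene {'fovy': 45.885920543315194, 'cx': 280.39658507367767, 'cy': 206.80170626835664, 'rvec': array([ 1.81848622, -1.39565404,  0.67808997]), 'tvec': array([-149.98493719,  332.53642894,  991.56392068])}
top {'fovy': 45.80037698668318, 'cx': 285.247179596727, 'cy': 211.8188794860836, 'rvec': array([ 2.21595445, -2.15295941,  0.11447162]), 'tvec': array([ -32.15223684,  553.57946908, 1107.25467178])}
{'fovy': 66.5159487099941, 'cx': 277.11778183554287, 'cy': 207.29227610282283, 'T_tool_cam': array([[-2.35896581e-04, -9.60604850e-01, -2.77917732e-01,
         7.56844693e+01],
       [ 9.99999807e-01, -6.66526735e-05, -6.18419173e-04,
         1.63510762e-02],
       [ 5.75532497e-04, -2.77917824e-01,  9.60604680e-01,
        -1.46366918e+02],
       [ 0.00000000e+00,  0.00000000e+00,  0.00000000e+00,
         1.00000000e+00]])}
{'t': 0.1, 'qpos': array([-1.34101431e+00,  4.23763016e-01,  1.63060313e+00,  1.64062931e-06,
        1.08861385e+00, -1.89597669e-02]), 'qvel': array([ 9.71779222e-04, -3.27228123e-04, -8.90741706e-04, -5.71288377e-05,
       -1.87833281e-04, -1.41632977e-03]), 'joint_torque': array([-6.16634352e-04, -5.45616710e+01, -2.74321246e+01,  6.45086635e-02,
        1.87926181e-02, -3.39510564e-05]), 'ee_pos': array([ 153.80464521, -605.27938097,  235.98440488]), 'orientation': array([-3.11595769e+00, -3.89543815e-01,  2.26921648e-04]), 'ft_force': array([ 0.24482248,  0.6530977 , -0.48348022]), 'moment': array([-0.023927  ,  0.00039305, -0.0068742 ]), 'grasp_force': 0.0, 'width': 87.69454029495017}
```

View pics/scene0.png

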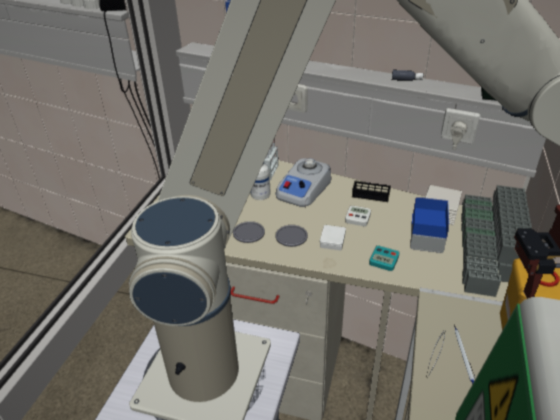

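View pics/top0.png

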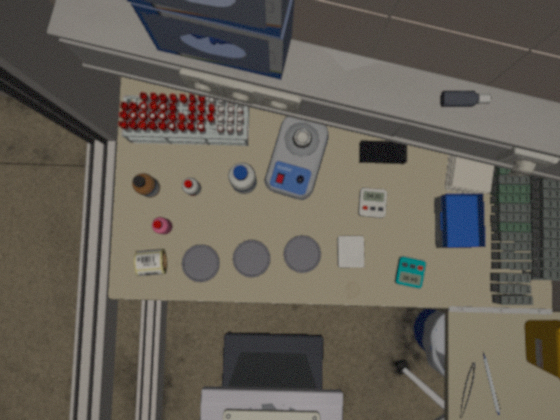

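The top view shows the label roll at left (150,262) and the dishes at (200,263), (251,258) and (302,254). The white box is at (351,251) and the timer at (373,203). Caps: amber (145,184), small (190,186), buffer (241,175). So the box is on the right (-y), and the small bottle goes to dish_right.

```bash
cat > h.py <<'E'
from workcell import ctrl
import cv2, numpy as np
from scipy.spatial.transform import Rotation as R
def cam(n,obs=None):
    c=ctrl.camera_info(n); f=210/np.tan(np.radians(c["fovy"])/2)
    K=np.array([[f,0,c["cx"]],[0,f,c["cy"]],[0,0,1]])
    if n=="wrist":
        T=np.eye(4);T[:3,:3]=R.from_rotvec(obs["orientation"]).as_matrix();T[:3,3]=obs["ee_pos"]
        C=np.linalg.inv(T@c["T_tool_cam"])
        return K,C[:3,:3],C[:3,3]
    return K,R.from_rotvec(c["rvec"]).as_matrix(),np.array(c["tvec"])
def back(c,uv,z):
    K,Rm,t=c; o=-Rm.T@t; d=Rm.T@np.linalg.solve(K,[uv[0],uv[1],1]); return o+d*(z-o[2])/d[2]
def proj(c,p):
    K,Rm,t=c; q=K@(Rm@np.array(p,float)+t); return q[:2]/q[2]
E
python3 - <<'E'
from h import *
np.set_printoptions(precision=1,suppress=True)
c=cam("top")
for n,u,v,z in [("dl",200,263,7),("dm",251,258,7),("dr",302,254,7),("box",351,251,22),("timer",373,203,18),("amb",145,183,105),("small",190,186,78),("buf",240,172,135),("pink",160,226,78),("roll",150,262,57)]:
    print(n,back(c,(u,v),z))
im=cv2.imread("pics/top0.png")[130:310,110:440]
cv2.imwrite("pics/crop.png",cv2.resize(im,None,fx=2.4,fy=2.4,interpolation=cv2.INTER_CUBIC))
E
```

```text
dl [432.7 174.9   7. ]
dm [447.4  59.    7. ]
dr [459.8 -57.6   7. ]
box [ 469.6 -168.    22. ]
timer [ 581.2 -217.5   18. ]
amb [599.5 283.2 105. ]
small [599.7 192.9  78. ]
buf [624.3  81.3 135. ]
pink [510.9 253.4  78. ]
roll [432.9 276.1  57. ]
```

View pics/crop.png

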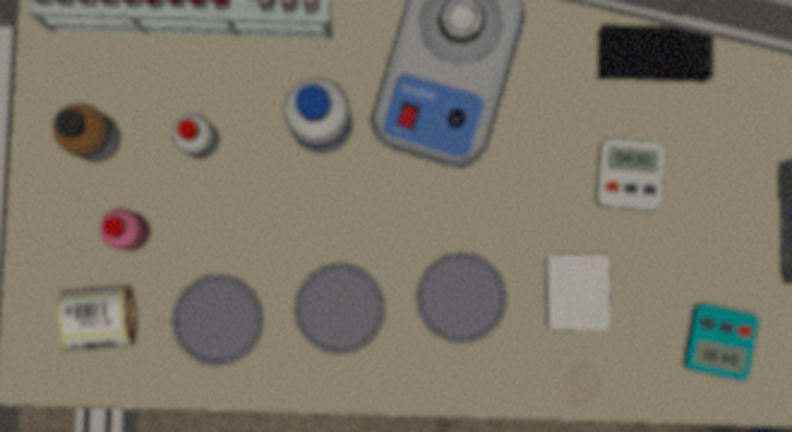

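The crop shows everything clearly. I'll segment it now for accurate positions.

```bash
cat > seg.py <<'E'
from h import *
np.set_printoptions(precision=1,suppress=True)
def blob(m,x,y,r=14):
    w=np.zeros_like(m);cv2.circle(w,(int(x),int(y)),r,255,-1);m=cv2.bitwise_and(m,w)
    cs=cv2.findContours(m,cv2.RETR_EXTERNAL,cv2.CHAIN_APPROX_NONE)[0]
    return max(cs,key=cv2.contourArea) if cs else None
if __name__=="__main__":
    c=cam("top"); im=cv2.imread("pics/top0.png"); h=cv2.cvtColor(im,cv2.COLOR_BGR2HSV); H,S,V=[h[...,i] for i in range(3)]
    u8=lambda b:b.astype(np.uint8)*255
    red=u8(((H<8)|(H>172))&(S>150)); blue=u8((H>100)&(H<125)&(S>120)); blk=u8(V<60)
    grey=u8((S<45)&(V<125)&(V>70)); 
    print("samples",[tuple(h[y,x]) for x,y in[(251,258),(270,225),(351,251),(364,209),(388,192)]])
    for n,m,x,y,z in [("amb",blk,139,181,105),("small",red,188,184,78),("buf",blue,241,172,135),("dl",grey,201,263,5),("dm",grey,252,258,5),("dr",grey,302,254,5)]:
        k=blob(m,x,y,26 if n[0]=="d" else 12)
        (u,v),r=cv2.minEnclosingCircle(k); M=cv2.moments(k); g=(M["m10"]/M["m00"],M["m01"]/M["m00"])
        e=np.linalg.norm(back(c,(g[0]+r,g[1]),z)-back(c,g,z))*2
        print(n,np.array(g),"area",cv2.contourArea(k),"diam",e,"->",back(c,g,z))
    wh=u8((S<40)&(V>150))
    for n,x,y,z,r in [("box",351,251,22,24),("timer",373,203,17,22)]:
        k=blob(wh,x,y,r); rc=cv2.minAreaRect(k); b=np.array([back(c,p,z)[:2] for p in cv2.boxPoints(rc)])
        e=np.roll(b,-1,0)-b
        print(n,rc[0],"->",b.mean(0),"sides",np.linalg.norm(e,axis=1),"yaw",np.degrees(np.arctan2(e[:,1],e[:,0])))
E
python3 seg.py
```

```text
samples [(np.uint8(126), np.uint8(12), np.uint8(103)), (np.uint8(20), np.uint8(51), np.uint8(141)), (np.uint8(17), np.uint8(14), np.uint8(163)), (np.uint8(5), np.uint8(95), np.uint8(140)), (np.uint8(23), np.uint8(52), np.uint8(133))]
amb [139.  181.1] area 84.0 diam 24.52946799546719 -> [603.3 295.9 105. ]
small [187.7 183.3] area 30.5 diam 15.879933335922495 -> [605.4 198.1  78. ]
buf [239.9 172.1] area 116.5 diam 26.972672937492025 -> [624.   81.4 135. ]
dl [200.2 263. ] area 1133.5 diam 89.99102685577151 -> [432.7 174.8   5. ]
dm [251.  258.1] area 1123.0 diam 89.56833256424142 -> [447.  59.   5.]
dr [301.7 253.7] area 1108.5 diam 89.67165123951096 -> [460.5 -57.1   5. ]
box (351.0, 251.5) -> [ 468.6 -168.1] sides [54.8 65.7 54.5 65.6] yaw [ -88.4 -179.2   91.6    1.1]
timer (372.82550048828125, 212.50656127929688) -> [ 559.3 -217.6] sides [11.4 55.7 11.4 55.6] yaw [ -4.1 -93.3 175.6  86.7]
```

Request:
servo_tool(plan=[[0,[35,40,0],-2],[0,[61,72,0],-4],[0,[87,103,0],-6],[0,[112,134,0],-8],[0,[138,165,0],-10],[0,[164,196,0],-12],[0,[190,227,0],-14],[0,[216,257,0],-16],[0,[241,287,0],-18],[0,[267,318,0],-18]])

```text
t: 0.93
ee_pos: [421.8, -285.8, 236.6]
orientation: [-3.14, 0.106, 0.0]
ft_force: [0.3, -1.2, 0.0]
width: 87.9
grasp_force: 0.0
```

Request:
servo_tool(plan=[[0,[25,29,0],0],[0,[50,58,0],0],[0,[79,87,0],0],[0,[79,87,0],0],[0,[79,87,0],0]])

```text
t: 1.35
ee_pos: [500.8, -199.1, 236.3]
orientation: [-3.14, 0.096, 0.001]
ft_force: [-1.2, -0.4, 0.6]
width: 87.4
grasp_force: 0.0
```

```bash
python3 - <<'E'
from h import *
o=ctrl.get_obs(); print(o["ee_pos"],o["orientation"],o["t"],o["qpos"])
np.save("pics/w1.npy",np.r_[o["ee_pos"],o["orientation"]])
cv2.imwrite("pics/w1.png",ctrl.get_image("wrist"))
E
```

```text
[ 500.80261642 -199.09102946  236.29227914] [-3.13996639e+00  9.63858014e-02  9.01213698e-04] 1.35 [-4.00431545e-01  2.98136094e-01  1.82052021e+00 -8.21567720e-05
  1.02352450e+00  1.23178117e+00]
```

View pics/w1.png

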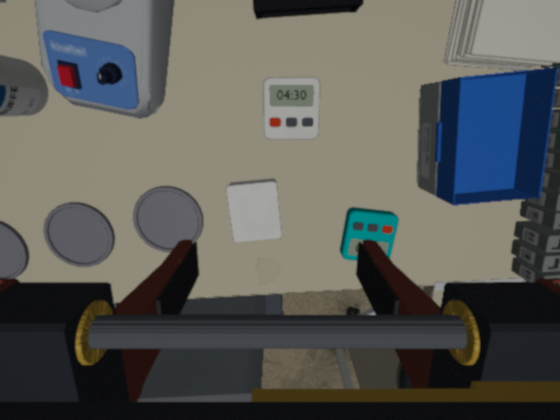

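The wrist view shows the timer at about (291,108), square to the camera. The box top has corners (228,184), (276,181), (281,239) and (233,242), and dish_right is at (169,219).

```bash
python3 - <<'E'
from h import *
np.set_printoptions(precision=1,suppress=True)
a=np.load("pics/w1.npy"); c=cam("wrist",dict(ee_pos=a[:3],orientation=a[3:]))
im=cv2.imread("pics/w1.png"); 
for n,q,z in [("timer",[(265,79),(319,79),(318,138),(264,139)],16),("box",[(228,184),(276,181),(281,239),(233,242)],22)]:
    g=cv2.cvtColor(im,cv2.COLOR_BGR2HSV)
    cx,cy=np.mean(q,axis=0)
    m=np.zeros(im.shape[:2],np.uint8); cv2.fillConvexPoly(m,cv2.convexHull(np.int32(np.array(q)+(np.array(q)-[cx,cy])*.12)),255)
    w=((g[...,1]<38)&(m>0)&(g[...,2]>120)).astype(np.uint8)*255
    w=cv2.morphologyEx(w,cv2.MORPH_CLOSE,np.ones((25,25)))
    w=cv2.morphologyEx(w,cv2.MORPH_OPEN,np.ones((5,5)))
    k=max(cv2.findContours(w,0,1)[0],key=cv2.contourArea)
    P=np.array([back(c,p[0],z)[:2] for p in k],np.float32)
    print(n,"seg",cv2.minAreaRect(P))
    b=np.array([back(c,p,z)[:2] for p in q]); e=np.roll(b,-1,0)-b
    print("  hand",b.mean(0),np.linalg.norm(e,axis=1),np.degrees(np.arctan2(e[:,1],e[:,0])))
for n,u,v in[("dr",169,219),("dm",79,234)]: print(n,back(c,(u,v),5))
E
```

```text
timer seg ((581.277587890625, -218.94235229492188), (66.2518081665039, 68.96875762939453), 86.59326934814453)
  hand [ 580.6 -219.7] [57.7 61.7 60.6 62.9] [-93.5 177.5  87.5  -5.2]
box seg ((468.1279296875, -169.99111938476562), (64.99720001220703, 81.28289794921875), 89.16875457763672)
  hand [ 467.6 -170.3] [55.2 71.5 58.2 71.7] [ -89.9 -178.7   90.3   -1.1]
dr [460.2 -62.    5. ]
dm [447.5  54.2   5. ]
```

Request:
servo_tool(plan=[[0,[30,-8,-20],0],[0,[60,-15,-40],0],[0,[80,-20,-75],0],[0,[80,-20,-110],0],[0,[80,-20,-145],0],[0,[80,-20,-175],0],[0,[80,-20,-200],0],[0,[80,-20,-212],0],[0,[80,-20,-219],0],[0,[80,-20,-219],0]])

```text
t: 2.23
ee_pos: [578.8, -221.5, 16.8]
orientation: [-3.139, 0.105, 0.003]
ft_force: [-0.1, -0.5, 0.6]
width: 88.1
grasp_force: 0.0
```

Request:
servo_tool(plan=[[0,[0,0,0],0],[1,[0,0,0],0],[1,[0,0,0],0],[1,[0,0,0],0],[1,[0,0,0],0],[1,[0,0,0],0],[1,[0,0,0],0],[1,[0,0,0],0],[1,[0,0,0],0]])

```text
t: 2.98
ee_pos: [580.4, -220.8, 18.5]
orientation: [3.14, -0.102, 0.001]
ft_force: [-0.3, 0.9, 8.1]
width: 61.9
grasp_force: 30.0
```

Request:
servo_tool(plan=[[1,[0,0,15],0],[1,[0,0,35],0],[1,[-10,5,55],0],[1,[-40,18,60],1],[1,[-70,32,60],2],[1,[-100,45,60],3.5],[1,[-112.5,51,55],3.5],[1,[-112.5,51,45],3.5],[1,[-112.5,51,45],3.5],[1,[-112.5,51,45],3.5]])

```text
t: 3.82
ee_pos: [468.6, -170.2, 62.8]
orientation: [3.141, -0.007, 0.002]
ft_force: [0.5, -0.6, -0.5]
width: 61.7
grasp_force: 30.0
```

```bash
python3 - <<'E'
from h import *
o=ctrl.get_obs(); print(o["ee_pos"],o["orientation"],o["width"],o["ft_force"])
np.save("pics/w2.npy",np.r_[o["ee_pos"],o["orientation"]])
cv2.imwrite("pics/w2.png",ctrl.get_image("wrist"))
E
```

```text
[ 468.63728149 -170.23205574   62.84570879] [ 3.14118189e+00 -6.76175652e-03  1.53202711e-03] 61.66529279351964 [ 0.4917951  -0.56212632 -0.50330206]
```

View pics/w2.png

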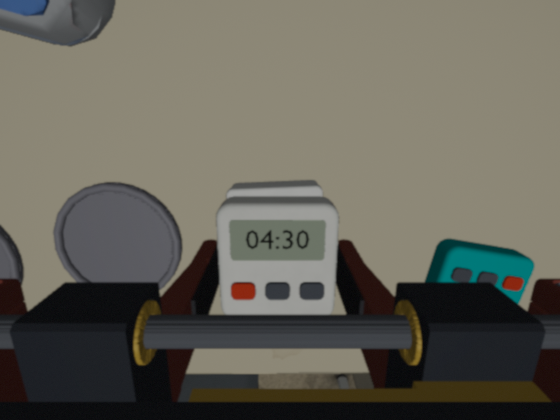

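The held timer's back edge runs from (220,201) to (336,199). The box's back edge shows behind it, from (229,186) to (320,182).

```bash
python3 - <<'E'
from h import *
np.set_printoptions(precision=1,suppress=True)
a=np.load("pics/w2.npy"); c=cam("wrist",dict(ee_pos=a[:3],orientation=a[3:]))
for p,z in [((229,187),22),((321,182),22),((218,203),62),((337,201),62),((118,243),5)]: print(back(c,p,z))
E
```

```text
[ 502.9 -141.7   22. ]
[ 505.7 -196.6   22. ]
[ 504.  -142.2   62. ]
[ 504.7 -198.9   62. ]
[460.3 -61.1   5. ]
```

Request:
servo_tool(plan=[[1,[-1.5,1,-8],1.5],[1,[-1.5,1,-16],1.5],[1,[-1.5,1,-20],1.5],[1,[-1.5,1,-22],1.5],[1,[-1.5,1,-22],1.5],[1,[-1.5,1,-22],1.5]])

```text
t: 4.37
ee_pos: [466.3, -168.9, 41.0]
orientation: [3.141, 0.033, -0.0]
ft_force: [-1.8, 0.8, 6.4]
width: 61.7
grasp_force: 30.0
```

Request:
servo_tool(plan=[[0,[0,0,0],0],[0,[0,0,0],0],[0,[0,0,0],0],[0,[0,0,0],0],[0,[0,0,10],0],[0,[0,0,30],0],[0,[0,0,60],0],[0,[0,0,100],0],[0,[0,0,140],0],[0,[0,0,180],0]])

```text
t: 5.2
ee_pos: [465.3, -168.5, 223.0]
orientation: [-3.141, -0.034, 0.001]
ft_force: [0.6, -0.1, -0.7]
width: 87.5
grasp_force: 0.0
```

Request:
servo_tool(plan=[[0,[5,28,20],7],[0,[12,56,40],14],[0,[18,84,60],21],[0,[24,112,77],28],[0,[30,140,77],35],[0,[36,168,77],42],[0,[42,196,77],49],[0,[48,224,77],56],[0,[54,252,77],63],[0,[60,280,77],70]])

```text
t: 6.03
ee_pos: [525.7, 112.7, 298.5]
orientation: [2.548, 1.838, 0.001]
ft_force: [-0.2, 0.0, 0.2]
width: 87.6
grasp_force: 0.0
```

Request:
servo_tool(plan=[[0,[5,30,0],7],[0,[10,60,0],14],[0,[15,88,0],19],[0,[15,88,0],19],[0,[15,88,0],19],[0,[15,88,0],19]])

```text
t: 6.53
ee_pos: [540.4, 198.8, 297.8]
orientation: [2.218, 2.225, -0.001]
ft_force: [1.0, 0.3, 0.2]
width: 87.9
grasp_force: 0.0
```

```bash
python3 - <<'E'
from h import *
o=ctrl.get_obs(); print(o["ee_pos"],o["orientation"],o["qpos"])
np.save("pics/w3.npy",np.r_[o["ee_pos"],o["orientation"]])
cv2.imwrite("pics/w3.png",ctrl.get_image("wrist"))
E
```

```text
[540.43376217 198.77548924 297.84065535] [ 2.21751953e+00  2.22527040e+00 -1.02993428e-03] [ 3.31958683e-01  2.85854212e-01  1.68243297e+00 -3.71789515e-04
  1.17386768e+00  3.28613324e-01]
```

View pics/w3.png

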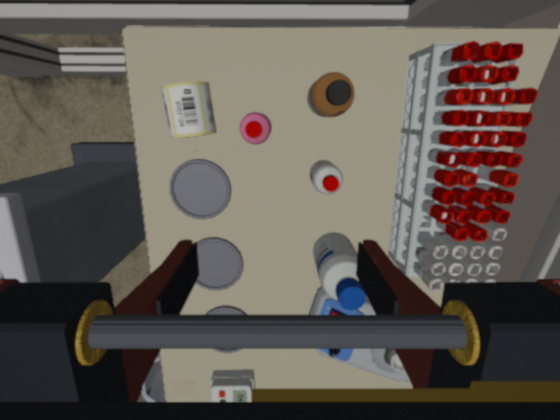

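The wrist view shows the amber cap at (339,92), small cap at (331,183), buffer cap at (350,292), dish_left at (201,188) and dish_mid at (214,264). The timer is on the box.

```bash
python3 - <<'E'
from h import *
from seg import blob
np.set_printoptions(precision=1,suppress=True)
a=np.load("pics/w3.npy"); c=cam("wrist",dict(ee_pos=a[:3],orientation=a[3:]))
h=cv2.cvtColor(cv2.imread("pics/w3.png"),cv2.COLOR_BGR2HSV); H,S,V=[h[...,i] for i in range(3)]
u8=lambda b:b.astype(np.uint8)*255
red=u8(((H<8)|(H>172))&(S>150)); blue=u8((H>100)&(H<125)&(S>120)); blk=u8(V<60); grey=u8((S<45)&(V<125)&(V>40))
for n,m,x,y,z,r,d in [("amb",blk,339,92,105,18,25),("small",red,331,183,78,14,20),("buf",blue,350,292,135,22,32),("dl",grey,201,188,6,36,88)]:
    k=blob(m,x,y,r);P=np.array([back(c,p[0],z)[:2] for p in k],np.float32)
    (X,Y),rr=cv2.minEnclosingCircle(P); print(n,X,Y,"diam",2*rr,"expect",d)
print(back(c,(214,264),5))
E
```

```text
amb 600.39501953125 296.3042907714844 diam 24.806608200073242 expect 25
small 601.847900390625 198.2444305419922 diam 18.435171127319336 expect 20
buf 619.9889526367188 84.21483612060547 diam 44.871036529541016 expect 32
dl 431.96502685546875 173.92193603515625 diam 87.4013442993164 expect 88
[445.2  58.7   5. ]
```

Request:
servo_tool(plan=[[0,[20,-30,0],0],[0,[42,-60,0],0],[0,[62,-88,0],0],[0,[81,-117,-10],0],[0,[81,-117,-40],0],[0,[81,-117,-75],0],[0,[81,-117,-110],0],[0,[81,-117,-110],0]])

```text
t: 7.25
ee_pos: [617.3, 79.9, 181.3]
orientation: [-2.215, -2.218, 0.014]
ft_force: [-1.6, 0.5, 0.2]
width: 87.8
grasp_force: 0.0
```

```bash
python3 - <<'E'
from h import *
o=ctrl.get_obs(); print(o["ee_pos"],o["orientation"],o["ft_force"])
im=ctrl.get_image("wrist"); cv2.imwrite("pics/w4.png",im)
c=cam("wrist",o)
for r,z in((16,135),(30,113)):print(proj(c,(622,81.5,z)),proj(c,(622-r,81.5,z)),proj(c,(622+r,81.5,z)))
E
```

```text
[617.32538574  79.91545552 181.33556405] [-2.21496508 -2.21787493  0.01424515] [-1.63552106  0.5190473   0.24996972]
[286.05708902 235.40962883] [261.16962585 235.28204395] [310.9856261  235.53742426]
[285.57714833 224.13117898] [243.2836294  223.93014924] [327.98942468 224.33277319]
```

View pics/w4.png

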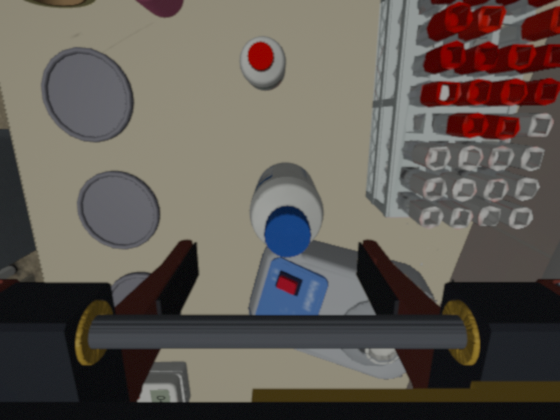

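Request:
servo_tool(plan=[[0,[1,0.5,-15],0],[0,[1,0.5,-40],0],[0,[1,0.5,-70],0],[0,[1,0.5,-95],0],[0,[1,0.5,-105],0],[0,[1,0.5,-105],0],[0,[1,0.5,-105],0],[1,[1,0.5,-105],0],[1,[1,0.5,-105],0],[1,[1,0.5,-105],0]])

```text
t: 8.13
ee_pos: [623.9, 82.9, 84.4]
orientation: [2.215, 2.225, 0.003]
ft_force: [0.3, 0.3, -0.4]
width: 71.2
grasp_force: 0.0
```

Request:
servo_tool(plan=[[1,[0,0,0],0],[1,[0,0,0],0],[1,[0,0,0],0],[1,[0,0,0],0],[1,[0,0,10],0],[1,[0,0,20],0],[1,[0,0,20],0]])

```text
t: 8.72
ee_pos: [624.0, 82.9, 104.8]
orientation: [2.215, 2.225, 0.003]
ft_force: [0.0, 0.8, -1.7]
width: 59.4
grasp_force: 30.0
```

Request:
servo_tool(plan=[[1,[-15,7,8],0],[1,[-40,19,10],0],[1,[-70,33,10],0],[1,[-100,48,10],0],[1,[-130,62,10],0],[1,[-160,76,10],0],[1,[-182,87,8],0],[1,[-191.5,91.5,3],0],[1,[-191.5,91.5,0],0],[1,[-191.5,91.5,0],0]])

```text
t: 9.55
ee_pos: [431.9, 174.5, 102.4]
orientation: [2.215, 2.227, 0.0]
ft_force: [0.4, 0.4, -2.4]
width: 59.9
grasp_force: 30.0
```

Request:
servo_tool(plan=[[1,[0,0,-4],0],[1,[0,0,-9],0],[1,[0,0,-13],0],[1,[0,0,-15],0],[1,[0,0,-16],0],[1,[0,0,-16],0],[1,[0,0,-16],0]])

```text
t: 10.13
ee_pos: [431.6, 174.1, 86.5]
orientation: [-2.217, -2.226, 0.0]
ft_force: [-0.1, 0.9, -2.1]
width: 59.8
grasp_force: 30.0
```

```bash
python3 - <<'E'
from h import *
np.set_printoptions(precision=1,suppress=True)
o=ctrl.get_obs(); print(o["ee_pos"],o["orientation"],o["ft_force"])
im=np.hstack([ctrl.get_image("wrist"),cv2.resize(ctrl.get_image("top")[100:310,100:380],(560,420),interpolation=cv2.INTER_CUBIC)])
cv2.imwrite("pics/w5.png",cv2.resize(im,None,fx=.71,fy=.71))
c=cam("wrist",o); print(proj(c,(432,174,3)),[proj(c,(432+38*np.cos(t),174+38*np.sin(t),3)) for t in np.arange(0,6.2,np.pi/2)])
E
```

```text
[431.6 174.1  86.5] [-2.2 -2.2  0. ] [-0.1  0.9 -2.1]
[278.3 219.7] [array([328.6, 219.9]), array([278.6, 169.8]), array([228.1, 219.6]), array([278.1, 265.5])]
```

View pics/w5.png

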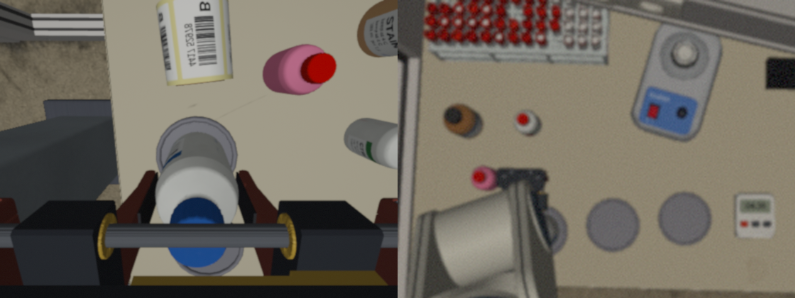

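The buffer bottle is over dish_left and laterally centred: the dish spans x 157–236 in the half-scale picture and the bottle is concentric. It still carries its weight, so I'll lower it and release.

Request:
servo_tool(plan=[[1,[0,0,-1],0],[1,[0,0,-2],0],[1,[0,0,-2],0],[1,[0,0,-2],0]])

```text
t: 10.57
ee_pos: [431.6, 174.3, 86.3]
orientation: [2.216, 2.226, 0.001]
ft_force: [-5.2, -2.7, 23.2]
width: 59.9
grasp_force: 30.0
```

Request:
servo_tool(plan=[[1,[0,0,1.5],0],[1,[0,0,1.5],0],[0,[0,0,1.5],0],[0,[0,0,1.5],0],[0,[0,0,1.5],0],[0,[0,0,1.5],0],[0,[0,0,1.5],0],[0,[0,0,20],0],[0,[0,0,50],0],[0,[0,0,90],0]])

```text
t: 11.4
ee_pos: [429.6, 173.6, 173.6]
orientation: [-2.215, -2.225, 0.008]
ft_force: [0.7, 0.0, -0.2]
width: 88.1
grasp_force: 0.0
```

Request:
servo_tool(plan=[[0,[30,22,10],0],[0,[60,44,10],0],[0,[90,65,10],0],[0,[120,87,10],0],[0,[150,108,10],0],[0,[169.5,122,5],0],[0,[169.5,122,-20],0],[0,[169.5,122,-30],0],[0,[169.5,122,-30],0]])

```text
t: 12.15
ee_pos: [598.4, 295.1, 141.0]
orientation: [-2.215, -2.225, 0.01]
ft_force: [-0.7, 0.1, -0.7]
width: 87.9
grasp_force: 0.0
```

Request:
servo_tool(plan=[[0,[0,0,-20],0],[0,[0,0,-45],0],[0,[0,0,-65],0],[0,[0,0,-78],0],[0,[0,0,-83],0],[0,[0,0,-83],0],[0,[0,0,-83],0]])

```text
t: 12.73
ee_pos: [601.3, 296.3, 62.6]
orientation: [2.216, 2.226, 0.001]
ft_force: [0.2, 0.0, -0.3]
width: 87.4
grasp_force: 0.0
```

Request:
servo_tool(plan=[[1,[0,0,0],0],[1,[0,0,0],0],[1,[0,0,0],0],[1,[0,0,0],0],[1,[0,0,0],0],[1,[0,0,0],0],[1,[0,0,0],0],[1,[0,0,0],0],[1,[0,0,0],0]])

```text
t: 13.48
ee_pos: [601.2, 296.3, 61.8]
orientation: [2.216, 2.226, 0.001]
ft_force: [1.3, -0.7, 0.6]
width: 47.8
grasp_force: 29.9
```

Request:
servo_tool(plan=[[1,[0,0,15],0],[1,[0,0,40],0],[1,[0,0,70],0],[1,[0,0,95],0],[1,[0,0,105],0],[1,[-15,-24,105],0],[1,[-35,-54,105],0],[1,[-54,-84,105],0],[1,[-74,-114,105],0],[1,[-94,-144,105],0]])

```text
t: 14.32
ee_pos: [505.1, 151.0, 166.4]
orientation: [-2.216, -2.227, 0.002]
ft_force: [0.8, 0.1, -1.9]
width: 47.6
grasp_force: 29.9
```

Request:
servo_tool(plan=[[1,[-20,-30,0],0],[1,[-40,-60,0],0],[1,[-55,-85,0],0],[1,[-60.5,-93.5,-10],0],[1,[-60.5,-93.5,-35],0],[1,[-60.5,-93.5,-60],0],[1,[-60.5,-93.5,-80],0],[1,[-60.5,-93.5,-90],0],[1,[-60.5,-93.5,-90],0],[1,[-60.5,-93.5,-90],0]])

```text
t: 15.15
ee_pos: [446.1, 58.8, 76.6]
orientation: [-2.216, -2.226, 0.002]
ft_force: [-0.5, 0.1, -1.4]
width: 47.9
grasp_force: 29.9
```

```bash
python3 - <<'E'
from h import *
np.set_printoptions(precision=1,suppress=True)
o=ctrl.get_obs(); print(o["ee_pos"],o["orientation"],o["ft_force"],o["width"])
im=np.hstack([ctrl.get_image("wrist"),cv2.resize(ctrl.get_image("top")[100:310,100:380],(560,420),interpolation=cv2.INTER_CUBIC)])
cv2.imwrite("pics/w6.png",cv2.resize(im,None,fx=.71,fy=.71))
c=cam("wrist",o); print([.71*proj(c,(446.5+44*np.cos(t),58.5+44*np.sin(t),5)) for t in np.arange(0,6.2,np.pi/2)])
E
```

```text
[446.1  58.8  76.6] [-2.2 -2.2  0. ] [-0.5  0.1 -1.4] 47.8966729920394
[array([241.1, 160.1]), array([198. , 116.6]), array([154.4, 159.7]), array([197.5, 198.8])]
```

View pics/w6.png

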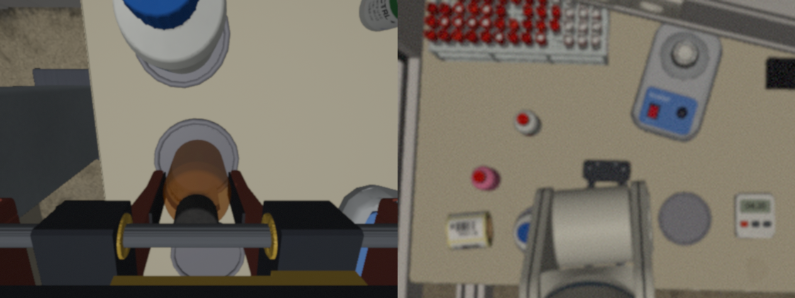

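Dish_mid's outline (154–238, top 118) matches the prediction within about 1 mm. Lowering the bottle.

Request:
servo_tool(plan=[[1,[-1,-0.5,-4],0],[1,[-1,-0.5,-7],0],[1,[-1,-0.5,-9.5],0],[1,[-1,-0.5,-11],0],[1,[-1,-0.5,-11.5],0],[1,[-1,-0.5,-11.5],0]])

```text
t: 15.75
ee_pos: [445.4, 58.3, 65.1]
orientation: [-2.216, -2.226, 0.0]
ft_force: [0.0, 0.1, -1.6]
width: 47.9
grasp_force: 29.9
```

Request:
servo_tool(plan=[[1,[0,0,-0.7],0],[1,[0,0,-0.7],0]])

```text
t: 15.92
ee_pos: [445.6, 58.3, 64.6]
orientation: [2.216, 2.226, 0.0]
ft_force: [0.0, -0.2, 1.1]
width: 47.7
grasp_force: 29.9
```

Request:
servo_tool(plan=[[0,[0,0,0.5],0],[0,[0,0,0.5],0],[0,[0,0,0.5],0],[0,[0,0,0.5],0],[0,[0,0,0.5],0],[0,[0,0,20],0],[0,[0,0,50],0],[0,[0,0,85],0],[0,[0,0,115],0],[0,[0,0,125],-7]])

```text
t: 16.75
ee_pos: [447.3, 58.5, 193.3]
orientation: [2.345, 2.086, 0.007]
ft_force: [0.6, -0.2, -0.5]
width: 87.9
grasp_force: 0.0
```

Request:
servo_tool(plan=[[0,[16,14,0],-7],[0,[32,28,0],-14],[0,[48,42,0],-21],[0,[64,56,0],-28],[0,[80,70,0],-35],[0,[96,84,0],-42],[0,[112,98,0],-49],[0,[128,112,0],-56],[0,[144,126,0],-63],[0,[157,139.5,0],-70]])

```text
t: 17.58
ee_pos: [603.3, 198.5, 189.2]
orientation: [3.122, 0.353, -0.0]
ft_force: [0.6, -0.2, 0.2]
width: 88.1
grasp_force: 0.0
```

Request:
servo_tool(plan=[[0,[0,0,-10],-7],[0,[0,0,-30],-13],[0,[0,0,-50],-13],[0,[0,0,-50],-13],[0,[0,0,-50],-13]])

```text
t: 18.0
ee_pos: [601.5, 197.5, 138.5]
orientation: [3.141, 0.008, -0.004]
ft_force: [0.2, 0.1, 0.6]
width: 87.6
grasp_force: 0.0
```

```bash
python3 - <<'E'
from h import *
np.set_printoptions(precision=1,suppress=True)
o=ctrl.get_obs(); print(o["ee_pos"],o["orientation"],o["ft_force"],o["width"],o["qpos"])
im=np.hstack([ctrl.get_image("wrist"),cv2.resize(ctrl.get_image("top")[100:310,100:380],(560,420),interpolation=cv2.INTER_CUBIC)])
cv2.imwrite("pics/w7.png",cv2.resize(im,None,fx=.71,fy=.71))
c=cam("wrist",o); print(.71*proj(c,(603,198,78)))
E
```

```text
[601.5 197.5 138.5] [ 3.1  0.  -0. ] [0.2 0.1 0.6] 87.62393191748458 [0.3 0.6 1.7 0.  0.9 1.9]
[196.2 161.3]
```

View pics/w7.png

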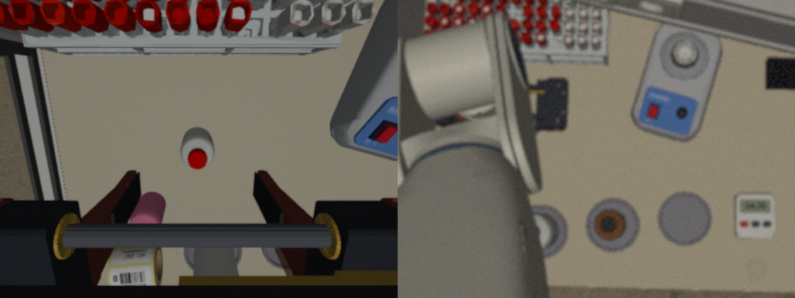

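The small cap is at (197,157), about 3 mm further in x than predicted. Amber looks concentric in dish_mid.

Request:
servo_tool(plan=[[0,[2.5,0,-15],0],[0,[2.5,0,-40],0],[0,[2.5,0,-65],0],[0,[2.5,0,-82],0],[0,[2.5,0,-91],0],[0,[2.5,0,-91],0],[0,[2.5,0,-91],0]])

```text
t: 18.68
ee_pos: [605.2, 197.8, 48.6]
orientation: [-3.142, -0.007, -0.0]
ft_force: [0.2, 1.2, 0.0]
width: 88.1
grasp_force: 0.0
```

Request:
servo_tool(plan=[[1,[0,0,0],0],[1,[0,0,0],0],[1,[0,0,0],0],[1,[0,0,0],0],[1,[0,0,0],0],[1,[0,0,0],0],[1,[0,0,0],0],[1,[0,0,0],0],[1,[0,0,0],0],[1,[0,0,0],0]])

```text
t: 19.52
ee_pos: [604.9, 197.8, 48.5]
orientation: [-3.142, -0.007, -0.0]
ft_force: [-0.5, 0.2, 0.8]
width: 37.5
grasp_force: 30.0
```

Request:
servo_tool(plan=[[1,[0,0,15],0],[1,[0,0,40],0],[1,[0,0,70],0],[1,[0,0,95],0],[1,[0,0,100],0],[1,[-12,-22,100],0],[1,[-29,-52,100],0],[1,[-46,-82,100],0],[1,[-63,-112,100],0],[1,[-80,-142,100],0]])

```text
t: 20.35
ee_pos: [523.6, 54.7, 148.4]
orientation: [3.142, 0.008, -0.001]
ft_force: [-0.6, 0.3, 0.0]
width: 37.9
grasp_force: 30.0
```

Request:
servo_tool(plan=[[1,[-17,-30,0],0],[1,[-34,-60,0],0],[1,[-50,-90,0],0],[1,[-60,-108,0],0],[1,[-64.5,-115,-15],0],[1,[-64.5,-115,-40],0],[1,[-64.5,-115,-65],0],[1,[-64.5,-115,-80],0],[1,[-64.5,-115,-85],0],[1,[-64.5,-115,-85],0]])

```text
t: 21.18
ee_pos: [459.4, -59.1, 62.5]
orientation: [-3.141, -0.007, 0.004]
ft_force: [-0.3, -0.4, -0.8]
width: 37.4
grasp_force: 30.0
```

```bash
python3 - <<'E'
from h import *
np.set_printoptions(precision=1,suppress=True)
o=ctrl.get_obs(); print(o["ee_pos"],o["orientation"],o["ft_force"],o["width"])
im=np.hstack([ctrl.get_image("wrist"),cv2.resize(ctrl.get_image("top")[100:310,100:380],(560,420),interpolation=cv2.INTER_CUBIC)])
cv2.imwrite("pics/w8.png",cv2.resize(im,None,fx=.71,fy=.71))
c=cam("wrist",o); print([.71*proj(c,(460.3+44*np.cos(t),-59+44*np.sin(t),5)) for t in np.arange(0,6.2,np.pi/2)])
E
```

```text
[459.4 -59.1  62.5] [-3.1 -0.   0. ] [-0.3 -0.4 -0.8] 37.41373273347076
[array([196.9, 116.9]), array([150.5, 162.8]), array([196.5, 204.1]), array([242.9, 163.2])]
```

View pics/w8.png

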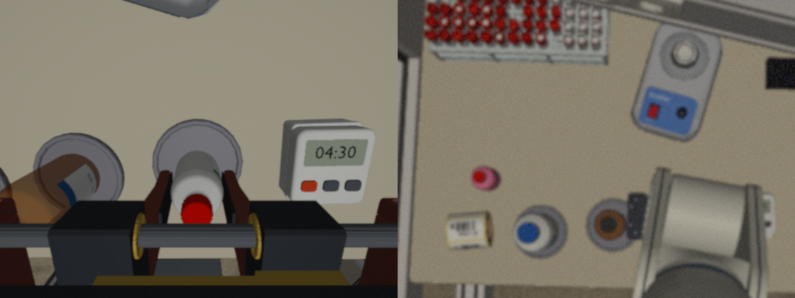

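The dish is centred at 197 (predicted 196.7), so the bottle is over the middle. The timer is square on the box. Lowering.

Request:
servo_tool(plan=[[1,[0,0,-4],0],[1,[0,0,-7.5],0],[1,[0,0,-10],0],[1,[0,0,-11.5],0],[1,[0,0,-11.5],0],[1,[0,0,-11.5],0]])

```text
t: 21.78
ee_pos: [460.4, -59.2, 52.0]
orientation: [-3.142, -0.007, 0.0]
ft_force: [0.8, 0.8, -1.0]
width: 37.5
grasp_force: 30.0
```

Request:
servo_tool(plan=[[1,[0,0,-0.8],0],[1,[0,0,-0.8],0],[1,[0,0,-0.8],0]])

```text
t: 22.03
ee_pos: [460.6, -59.3, 51.4]
orientation: [3.142, 0.007, 0.001]
ft_force: [-1.2, -0.4, 3.0]
width: 37.6
grasp_force: 30.0
```

Contact. Release, lift, and retreat along the way I came to clear the top view.

Request:
servo_tool(plan=[[0,[0,0,0.3],0],[0,[0,0,0.3],0],[0,[0,0,0.3],0],[0,[0,0,0.3],0],[0,[0,0,0.3],0],[0,[0,0,0.3],0],[0,[0,0,20],0],[0,[0,0,50],0],[0,[0,0,90],0],[0,[0,0,130],0]])

```text
t: 22.87
ee_pos: [459.4, -59.1, 182.0]
orientation: [-3.141, -0.007, 0.004]
ft_force: [0.7, -0.1, 0.0]
width: 87.8
grasp_force: 0.0
```

Request:
servo_tool(plan=[[0,[-10,-30,20],0],[0,[-20,-60,40],0],[0,[-30,-90,50],0],[0,[-45,-120,50],0],[0,[-60,-150,50],0],[0,[-75,-180,50],0],[0,[-90,-210,50],0],[0,[-105,-240,50],0],[0,[-120,-270,50],0],[0,[-135,-300,50],0]])

```text
t: 23.7
ee_pos: [324.3, -360.5, 231.2]
orientation: [3.142, 0.007, 0.0]
ft_force: [0.7, 0.1, 0.1]
width: 88.0
grasp_force: 0.0
```

```bash
python3 - <<'E'
from h import *
np.set_printoptions(precision=1,suppress=True)
o=ctrl.get_obs(); print(o["ee_pos"],o["t"],o["ft_force"])
t=ctrl.get_image("top"); cv2.imwrite("pics/t9raw.png",t)
cv2.imwrite("pics/t9.png",cv2.resize(t[160:310,120:400],None,fx=2.8,fy=2.8,interpolation=cv2.INTER_CUBIC))
c=cam("top")
for n,x,y,z in[("small",460.3,-59,81),("amb",446.2,58.3,108),("buf",432.3,174.3,138),("boxtop",468.5,-169,40)]: print(n,(proj(c,(x,y,z))-[120,160])*2.8)
E
```

```text
[ 324.3 -360.5  231.2] 23.7 [0.7 0.1 0.1]
small [516.4 262.3]
amb [360.9 276.7]
buf [197.2 291.8]
boxtop [651.4 256. ]
```

View pics/t9.png

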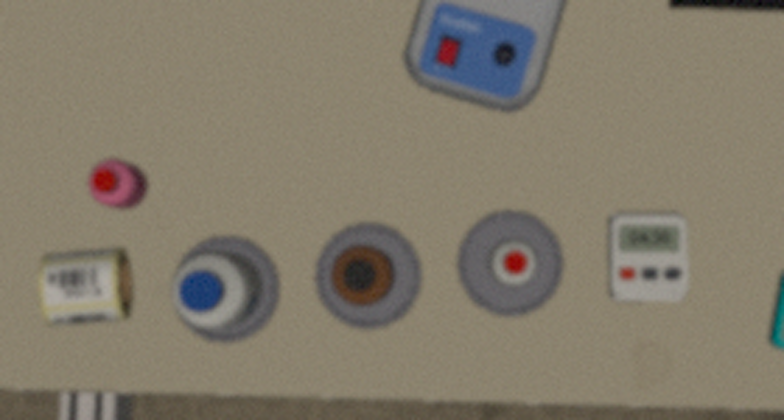

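The final view shows the small cap at (515,262), amber at (360,275) and buffer at (202,290). All are within about 4 mm of the predictions for centred bottles. The timer at (648,257) is square on the box, and the roll has not moved. Handing in.

```bash
python3 -c "
from workcell import ctrl
print(ctrl.close_job())"
```

```text
the job is handed in; nothing more can be done
None
```

I handed the job in at about 24 s: small bottle in dish_right, amber in dish_mid, buffer in dish_left and the timer square on the white box, all within about 4 mm of centre in the last top view, with the label roll unmoved; the hand-in returned no verdict.

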